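# Hang the template on the carousel's free hook

## Task

Turn the template carousel by pushing its one empty hook round to the front until it comes up against the stop, and keep a firm but not hard push on it there for a moment. Then take the slotted dumbbell-shaped template out of the wooden stand, hang it by its slot on that hook, press it firmly but gently back against the hook's collar, and let it hang there. Leave the carousel at its stop and the other boards, the glue bottle and the tin where they are.

Things in the scene. Friction and masses are not known exactly. Their poses are not given: they have to be found in the camera images.
- rack_base: Fixed round grey carousel base, 150 mm across, 20 mm high; origin on the turning axis at table height, z up. Its -x axis is the loading direction, towards the robot within about 20 degrees: at the stop the empty hook points along it. The stop is a pin on the base met by a lug under the empty hook.
- rack: The turning steel rack with its hung boards, which are fixed to it. Origin on the axis at table height; -x points along the empty hook. It starts 0.7 to 1.7 rad counter-clockwise of the stop seen from above (empty hook on the robot's right): turn it clockwise. It stays where left; dry friction is about 2.5 N at the hook. Firm at the stop: 6 to 18 N for half a second. Over 25 N of finger force, squeezing included, overloads it.
- hook_root (a point): Point on the empty hook's bar axis at the outer face of its collar: 75 mm from the turning axis, 200 mm above the table; turns with the rack, -x outwards along the hook, z up. The bar is level, round, 7 mm thick and ends 125 mm from the axis in an upturned nose, also 7 mm thick, whose end is 12.5 mm above the bar's axis and 132 mm from the turning axis. The collar is 26 mm across.
- hook_tip (a point): Point on the empty hook's bar axis where the nose turns up, 50 mm outwards of hook_root; same axes. The three other hooks, at right angles, carry boards up to 76 mm wide, 76 to 88 mm from the axis, rising at most 20 mm above the bars and reaching down to 75 mm above the table.
- mast_top (a point): Top of the mast on the turning axis, 225 mm above the table; mast 22 mm thick, with a 40 mm hub from 189 to 211 mm height.
- template: Loose dumbbell-shaped dark brown board, 8 mm thick (x), 150 mm tall (z), 70 to 120 g, standing upright in one of the stand's three slots. Origin at the centre of its lower edge. Lower head 44 mm wide (y) up to 40 mm, waist 22 mm wide to 100 mm, upper head 44 mm wide to 150 mm, with an upright through slot 12 mm wide and 26 mm high. Grip the upper head by its two side edges.
- template_slot (a point): Centre of the slot through the template's upper head, 125 mm above its lower edge, in the middle of the thickness; axes as the template. Hung home, it lies about 4 mm outwards of hook_root and 9.5 mm below it. Pressing it home takes 4 to 12 N against the collar, for half a second; over 25 N between template and rack is too much.
- stand: Fixed wooden stand, 150 mm (x) by 90 mm (y), 50 mm high, origin under its centre. Three slots along y, 10 mm wide, 38 mm deep (floor 12 mm above the table), at x = -45, 0 and +45 mm.
- board_square: Loose plain rectangular board 8 x 56 x 105 mm in another slot of the stand; to be left there. Origin at the centre of its lower edge.
- board_taper: Loose stepped board 8 mm thick, 50 mm wide below, 34 mm above, 115 mm tall, without a hole, in the third slot; to be left there. Origin at the centre of its lower edge.
- glue: Amber glue bottle with green cap, 52 mm across, 130 mm high, standing beyond and between carousel and stand; origin under its centre.
- rivet_tin: Steel tin of rivets, 60 mm across, 45 mm high, standing in front of the robot between carousel and stand; origin under its centre.
Mind the look-alikes: they are no part of the job. Leave any green or purple look-alike of the template alone.

How it is judged:
On the way, in this order (a step that is already met when the one before it is completed fails the run):
1. the empty hook is at the stop (within 2.3 degrees of the loading direction) and the fingers push the rack there with 5 to 20 N (angle between the x axis of hook_root and the x axis of rack_base, either way round below 0.04 rad and contact force between the fingers and rack between 5 and 20 N), for 0.25 s.
2. the template's slot is on the empty hook, board within 5 mm of the collar, pressed against it with 3 to 15 N (x of template_slot in the frame of hook_root between -0.009 and 0.003 m and y of template_slot in the frame of hook_root between -0.007 and 0.007 m and z of template_slot in the frame of hook_root between -0.015 and 0.012 m and contact force between template and rack between 3 and 15 N), for 0.25 s.
At the end, for the whole second after the job is handed in: The template hangs freely by its slot on the empty hook, its slot centre within 14 mm of the collar, 4 to 15 mm below the bar's axis and within 7 mm sideways of it, within 11 degrees of upright, released and at rest, and the carousel still within 4 degrees of its stop (x of template_slot in the frame of hook_root between -0.014 and 0.003 m and y of template_slot in the frame of hook_root between -0.007 and 0.007 m and z of template_slot in the frame of hook_root between -0.015 and -0.004 m and angle between template's own z axis and vertical below 0.2 rad and angle between the x axis of hook_root and the x axis of rack_base, either way round below 0.07 rad and contact force between the fingers and template below 0.05 N and linear speed of template below 0.05 m/s); the robot touches nothing.
It fails at once if the fingers load the rack with more than 25 N (contact force between the fingers and rack above 25 N).
It fails at once if the template is forced against the rack with more than 25 N (contact force between template and rack above 25 N).
It fails at once if another board, the glue bottle or the tin is moved by more than 25 mm (distance of any of board_square, board_taper, glue, rivet_tin from where it was at the start of the episode above 0.025 m).
It also fails if it takes over 72 s, if anything falls off the work surface, if the arm or the gripper's body presses on something with over 40 N, if the wrist force passes 120 N, or if a joint passes its speed limit or range.

## Robot

A 7-joint arm with a two-finger parallel gripper is mounted at the origin on the work surface. World frame = base frame: x ahead of the robot, y to its left, z up, the work surface at z = 0. Lengths are in m, angles in rad, forces in N, time in s.
With the tool pointing down it reaches from about 0.425 to 0.95 m from the base axis. Payload 4.7 kg.
Tool frame: the origin (TCP) lies on the centre line of the jaws, within the pads' length; the fingertips stand robot.nose_length ahead of it and the grasp point (between the pads) lies 8 mm behind it (robot.nose_length is the distance from the TCP to the fingertips, in m); z points along the fingers, x is the direction in which the jaws open and shut, and the axes are right-handed (so a half turn about z gives the same grasp; the last joint's range is limited). The gripper opens to 85 mm and grips with 20 to 120 N. Pads are 22 mm wide; open, the fingers measure 114 mm over their backs; the gripper's body (76 mm by 85 mm) begins 54 mm behind the grasp point. The pads swing forward as they close: fully open they stand 13 mm farther back than shut.
Start: joints at [-1.142, 0.469, -0.049, 1.532, 0.024, 1.141, -0.082], TCP at [0.298, 0.606, 0.242] pointing down, gripper open.
Joint ranges: [-2.59, 2.59], [-0.33, 1.99], [-1.39, 1.29], [0.1, 2.45], [-1.04, 4.18], [0.21, 1.99], [-2.66, 2.66]. Speed limits (rad/s): [2.57, 2.57, 3.14, 3.14, 3.14, 3.14, 3.14].

## Interface

Orientations are given as [roll, pitch, yaw] about the fixed x, y, z axes, in that order (R = Rz(yaw) Ry(pitch) Rx(roll)).
In Python, from plant import robot gives the robot as it stands. Calls block until the motion is done:
- robot.goto(position, orientation): joint-space move of the TCP to a pose.
- robot.move_straight(position, vel=0.15, attitude=None, contact_N=None): straight line of the TCP; attitude=None keeps the orientation; vel is the mean speed in m/s. With contact_N (N) it stops when the force on the tool has changed by that much, and returns True; else False.
- robot.move_joints(angles): joint-space move.
- robot.grip(opening, strength=None): opening from 0.0 (shut) to 1.0 (fully open); strength is the grip in N (None keeps the last); returns when the fingers have stopped.
- robot.sleep(seconds).
- robot.inverse_kinematics(position, orientation): joint angles nearest the present ones, or None.
- robot.sense(): the state.
- robot.grab_frame(name): name is "scene" or "top"; returns a dict with "image" (480x640x3 uint8, red, green, blue), "range_z" (480x640 float32, m along the optical axis (not along the pixel's ray), 0 where there is no reading), "fx", "fy", "cx", "cy" (pixels), "R" (3x3) and "t" (3): a world point X has camera coordinates R X + t. Camera axes: x right, y down, z forward; pixel columns grow to the right and rows downward; lengths in m; the calibration is good to about 2 mm. A picture is of the moment at which its call begins.
A pose or a line that the arm cannot do raises robot.IKError and nothing moves.
- robot.close_job(): hands the job in, once; it reports no verdict.
The state is a dict: "t": time; "joint_pos": joint angles; "joint_velocities": joint speeds; "effort": joint torques, N m; "tcp_pos": TCP position; "tcp_rot": TCP orientation; "wrist_force": force on the tool from outside, world axes, zero at the start; "torque": the same for the moment, N m; "opening": opening from 0.0 (shut) to 1.0 (fully open).
Only numpy, scipy, OpenCV 4.12 (cv2) and the standard library are available. Lean on these libraries where they do the work, as an engineer would, in place of code of your own. Each camera call takes 0.05 s, during which the arm holds its last target.

## Working session

There is one attempt and no reset: what is moved stays moved. The work goes in short steps, each a Python script; the robot and the scene stay as the last script left them, time stands still between calls to the robot, and variables do not carry over. Pictures are saved under pics/ and viewed, and the job is handed in when it is done.

```bash
ls; mkdir -p pics
python3 - <<'E'
from plant import robot
import cv2,numpy as np
s=robot.sense();print(s, robot.nose_length)
for n in("scene","top"):
    f=robot.grab_frame(n);cv2.imwrite(f"pics/{n}0.png",f["image"][:,:,::-1]);np.savez(f"pics/{n}0.npz",**f)
    print(n,f["fx"],f["cx"],f["cy"],-f["R"].T@f["t"],f["R"].tolist())
E
```

```text
pics
{'t': 0.0, 'joint_pos': array([-1.14190883,  0.46945858, -0.04856745,  1.53371482,  0.02407335,
        1.14098608, -0.08231814]), 'joint_velocities': array([ 7.40784498e-04, -8.65949447e-04, -4.89716069e-05, -1.49145335e-03,
       -1.95823055e-04,  2.19156133e-04, -9.95947063e-04]), 'effort': array([-1.47325623e-03, -5.10296345e+01, -4.72459698e-02, -2.37715870e+01,
        1.07254143e-02,  7.64737953e-03,  8.91902488e-06]), 'tcp_pos': array([0.29807246, 0.60498636, 0.2412409 ]), 'tcp_rot': array([3.14153126e+00, 1.98145407e-03, 1.11298706e+00]), 'wrist_force': array([1.11792107, 0.20228035, 0.23238241]), 'torque': array([-0.00943645,  0.00104407, -0.04579105]), 'opening': 0.9994313749811653} 0.011
scene 470.2922794575004 325.0876118272465 237.16299346378582 [ 0.90480195 -0.05309602  0.80066821] [[0.4405403363854635, 0.8977245891457932, 0.003843703994759279], [0.7725898661463211, -0.3769455155128787, -0.5108982061651223], [-0.45719701524112366, 0.22804087435753, -0.8596326243674449]]
top 618.0702703134484 321.65036246186816 232.91769512650075 [0.3417618  0.14333235 1.1524126 ] [[-0.041981672725461654, -0.9991104816446446, 0.003972986657196759], [-0.9731309626883928, 0.039988348107734877, -0.22675330531830465], [0.22639273091761114, -0.013385719383755774, -0.9739441225780078]]
```

View pics/scene0.png

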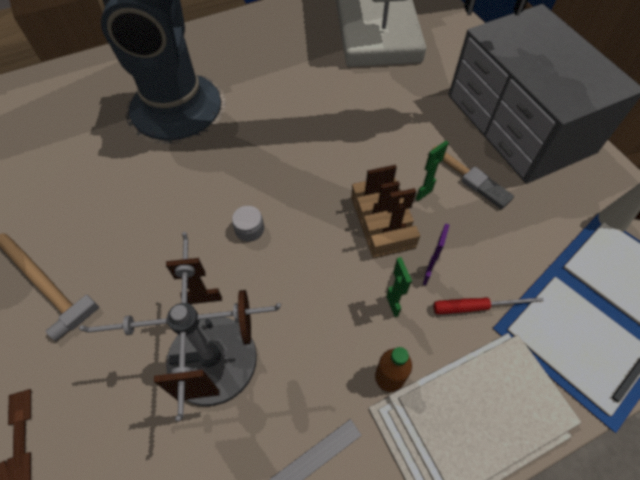

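View pics/top0.png

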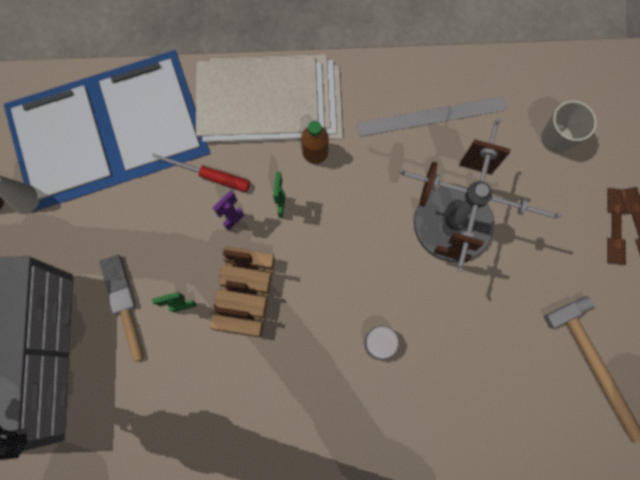

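```bash
cat > h.py <<'E'
import numpy as np,cv2
def load(n): return dict(np.load(f"pics/{n}.npz"))
def proj(f,X):
    c=f["R"]@np.asarray(X,float)+f["t"]; return np.array([f["fx"]*c[0]/c[2]+f["cx"],f["fy"]*c[1]/c[2]+f["cy"]])
def ray(f,u,v):
    d=f["R"].T@np.array([(u-f["cx"])/f["fx"],(v-f["cy"])/f["fy"],1]); return -f["R"].T@f["t"],d
def onz(f,u,v,z):
    o,d=ray(f,u,v); return o+d*(z-o[2])/d[2]
def cloud(f):
    v,u=np.mgrid[:480,:640]; z=f["range_z"]
    c=np.stack([(u-f["cx"])/f["fx"]*z,(v-f["cy"])/f["fy"]*z,z],-1)
    return (c-f["t"])@f["R"]
def tri(f,p,g,q):
    o,d=ray(f,*p);a,b=ray(g,*q)
    s=np.linalg.lstsq(np.stack([d,-b],1),a-o,rcond=None)[0]
    return (o+d*s[0]+a+b*s[1])/2, np.linalg.norm(o+d*s[0]-a-b*s[1])
def crop(f,x0,y0,x1,y1,k,name,gain=1.8):
    im=np.clip(f["image"][y0:y1,x0:x1,::-1]*gain,0,255).astype(np.uint8)
    cv2.imwrite(f"pics/{name}.png",cv2.resize(im,None,fx=k,fy=k,interpolation=cv2.INTER_CUBIC))
E
python3 - <<'E'
from h import *
s,t=load("scene0"),load("top0")
crop(s,335,155,435,265,5,"s_stand");crop(t,200,235,290,345,5,"t_stand")
crop(s,70,225,290,415,3.4,"s_rack");crop(t,385,110,570,280,4,"t_rack")
E
python3 - <<'E'
import cv2
a=cv2.imread('pics/s_stand.png');b=cv2.imread('pics/t_stand.png')
print(a.shape,b.shape); import numpy as np
h=max(a.shape[0],b.shape[0]); c=np.zeros((h,a.shape[1]+b.shape[1],3),np.uint8);c[:a.shape[0],:a.shape[1]]=a;c[:b.shape[0],a.shape[1]:]=b
c=cv2.resize(c,None,fx=.8,fy=.8);cv2.imwrite('pics/stand.png',c)
E
```

```text
(550, 500, 3) (550, 450, 3)
```

View pics/stand.png

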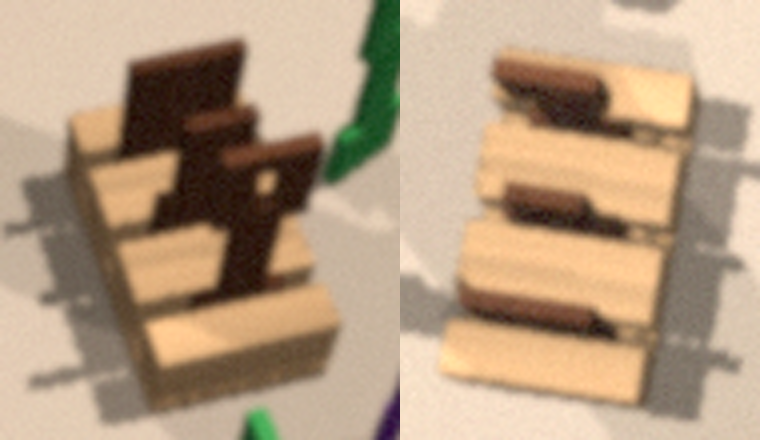

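View pics/s_rack.png

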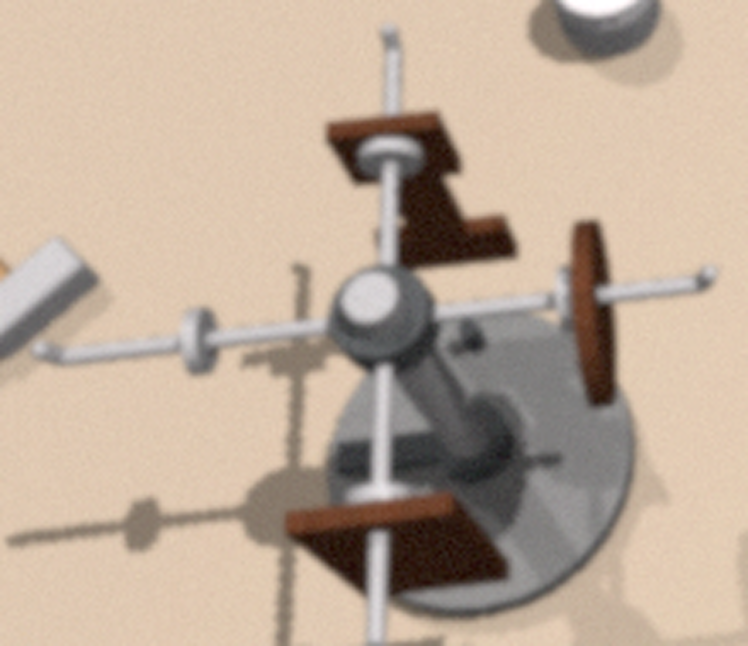

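View pics/t_rack.png

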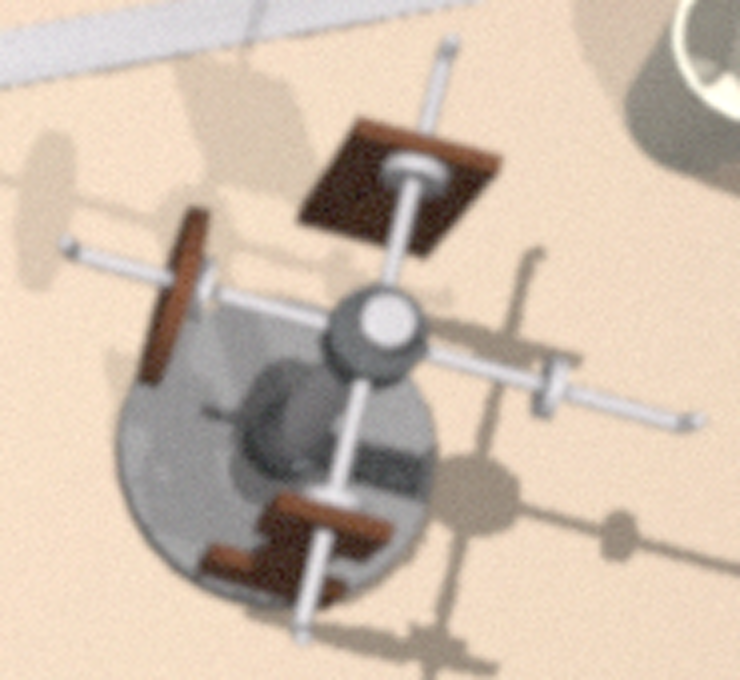

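Run:
```python
from h import *
s,t=load("scene0"),load("top0")
S=lambda x,y:(70+x/3.4-.35,225+y/3.4-.35); T=lambda x,y:(385+x/4-.4,110+y/4-.4)
for n,a,b in[("mast",(371,300),(389,319)),("nose tip",(42,348),(698,420)),("collar",(198,340),(551,387)),("nose robot",(390,35),(302,635)),("nose left",(708,277),(68,247))]:
    print(n,*tri(s,S(*a),t,T(*b)))
print("pin?",onz(s,*S(467,328),.03))
C=cloud(s);D=cloud(t)
# rack base circle: grey pixels at z~.02
for f,c in((s,C),(t,D)):
    m=(abs(c[...,2]-.02)<.006); 
    n,l,st,ce=cv2.connectedComponentsWithStats(m.astype(np.uint8))
    for i in range(1,n):
        if st[i,4]>150: 
            p=c[l==i]; print("z.02",ce[i].round(),st[i,4],p[:,:2].min(0),p[:,:2].max(0))
# stand top
for f,c in((s,C),(t,D)):
    m=(abs(c[...,2]-.05)<.004); x0=(335,155,435,265) if f is s else (200,235,290,345)
    k=np.zeros_like(m);k[x0[1]:x0[3],x0[0]:x0[2]]=1;p=c[m&k][:,:2].astype(np.float32)
    print("stand",len(p),cv2.minAreaRect(p))
    m=(c[...,2]>.09)&k; print("boards>.09",m.sum()); q=c[m]
    np.set_printoptions(precision=3,suppress=True)
    n,l,st,ce=cv2.connectedComponentsWithStats(m.astype(np.uint8))
    for i in range(1,n):
        if st[i,4]>15:
            p=c[l==i]; zt=np.percentile(p[:,2],97); print(ce[i],st[i,4],zt,cv2.minAreaRect(p[p[:,2]>zt-.02][:,:2].astype(np.float32)))
# tin, glue
for nm,z in (("tin",.045),("glue",.13)):
    for f,c in((s,C),(t,D)):
        box={"tin":(228,200,270,245),"glue":(370,340,420,400)} if f is s else {"tin":(360,320,405,365),"glue":(295,115,335,165)}
        x0=box[nm];k=np.zeros((480,640),bool);k[x0[1]:x0[3],x0[0]:x0[2]]=1
        p=c[k&(abs(c[...,2]-z)<.008)];print(nm,len(p),p.mean(0),p.min(0),p.max(0))
```

```text
mast [ 0.61740829 -0.12248458  0.22445   ] 0.0020066050776665705
nose tip [ 0.57464464 -0.24338179  0.21192591] 0.00240462041906235
collar [ 0.59295396 -0.19065516  0.20259902] 0.0017773085230995867
nose robot [ 0.49611141 -0.08059465  0.20914859] 0.001549043580646013
nose left [ 0.65808371 -0.00151173  0.20711733] 0.001897618377895849
pin? [ 0.55672603 -0.10545067  0.03      ]
z.02 [610.  19.] 333 [0.10871173 1.12021663] [0.30967349 1.15111176]
z.02 [384.  60.] 316 [0.02988608 0.42653818] [0.13011117 0.60882809]
z.02 [178. 114.] 761 [-0.04062703 -0.08634741] [0.09041793 0.08732524]
z.02 [514. 145.] 581 [0.25265593 0.59415595] [0.5514053  0.79757471]
z.02 [482. 182.] 997 [0.41172664 0.47311279] [0.58093574 0.54629095]
z.02 [612. 221.] 166 [0.67480717 0.66981027] [0.72776664 0.70652833]
z.02 [ 47. 289.] 2000 [ 0.20849625 -0.41257461] [ 0.46768034 -0.27355728]
z.02 [463. 305.] 687 [0.69506008 0.2629501 ] [0.74938363 0.36538478]
z.02 [227. 360.] 3095 [ 0.54491248 -0.17852157] [ 0.6915796  -0.04685535]
z.02 [173. 354.] 241 [ 0.55364664 -0.19444249] [ 0.6111345  -0.15627402]
z.02 [484. 41
[... 1651 characters left out ...]
0 0.16510661994530018 ((0.5443699359893799, 0.2711024880409241), (0.044022057205438614, 0.008850213140249252), 78.10725402832031)
[236.367 284.681] 166 0.13060726592973476 ((0.499435693025589, 0.2771088480949402), (0.03415324166417122, 0.00867854617536068), 79.65850830078125)
[231.566 311.189] 212 0.12205878711093567 ((0.4117071032524109, 0.22196616232395172), (0.20861071348190308, 0.028001368045806885), 55.99167251586914)
tin 580 [0.399 0.032 0.044] [0.37  0.005 0.037] [0.424 0.06  0.05 ]
tin 800 [0.397 0.031 0.046] [0.37  0.003 0.037] [0.425 0.059 0.052]
glue 235 [0.774 0.135 0.129] [0.762 0.124 0.123] [0.786 0.147 0.133]
glue 156 [0.773 0.134 0.13 ] [0.761 0.122 0.122] [0.786 0.145 0.137]
```

The template is the board with a hole at scene (401,200), standing in the farthest slot. That is top-view pixel (238,256), measured top z≈0.165. The green boards (432,165 and 399,287) and the purple one (437,255) stand outside the stand, and the other two brown boards have no hole. The empty hook is at scene (85,328), bearing about 250° from the axis at (0.617,-0.1225). I'll push that first.

```bash
cat >> h.py <<'E'
AX=np.array([.617,-.1225])
def pose(th,r,d,z):
    u=np.array([np.cos(th),np.sin(th)]);n=np.array([-u[1],u[0]])
    p=AX+r*u+d*n
    return [p[0],p[1],z],[np.pi,0,th-np.pi]
E
python3 - <<'E'
from h import *
from plant import robot
np.set_printoptions(precision=4,suppress=True)
robot.grip(0.0,30)
p=robot.sense()["tcp_pos"]
robot.move_straight([p[0],p[1],.33],vel=.25)
th=np.radians(250.5)
P,O=pose(th,.1,.028,.32); robot.goto(P,O)
for k in np.linspace(250,165,8):
    q,o=pose(np.radians(k),.1,.014,.196); print(k,robot.inverse_kinematics(q,o))
P[2]=.196; print(robot.move_straight(P,vel=.15,contact_N=6))
q,_=pose(th,.1,.008,.196)
print(robot.move_straight(q,vel=.03,contact_N=2))
s=robot.sense();print(s["t"],s["tcp_pos"],s["wrist_force"],s["joint_pos"])
u=np.array([np.cos(th),np.sin(th)]);n=np.array([-u[1],u[0]]);print((s["tcp_pos"][:2]-AX)@n)
f=robot.grab_frame("top");crop(f,385,110,570,280,4,"t1")
E
```

```text
250.0 [-0.2359  0.5336  0.7552  1.716  -0.4118  1.0575  1.8782]
237.85714285714286 [-0.2866  0.5125  0.8098  1.7698 -0.4236  1.0428  1.6877]
225.71428571428572 [-0.3457  0.4921  0.8646  1.8214 -0.4329  1.0291  1.4878]
213.57142857142856 [-0.4126  0.4739  0.9191  1.8686 -0.4406  1.0172  1.2783]
201.42857142857144 [-0.4853  0.4597  0.9724  1.9093 -0.4483  1.0082  1.0602]
189.28571428571428 [-0.5715  0.46    1.0416  1.9419 -0.4703  1.0077  0.8481]
177.14285714285714 [-0.6526  0.4679  1.1022  1.9642 -0.4945  1.0119  0.6308]
165.0 [-0.7247  0.4851  1.1535  1.975  -0.5232  1.022   0.412 ]
False
True
5.9667 [ 0.5959 -0.2211  0.196 ] [-0.6993  0.1455  0.1233] [-0.2362  0.533   0.755   1.7169 -0.4118  1.0562  1.8865]
0.013002147803575973
```

View pics/t1.png

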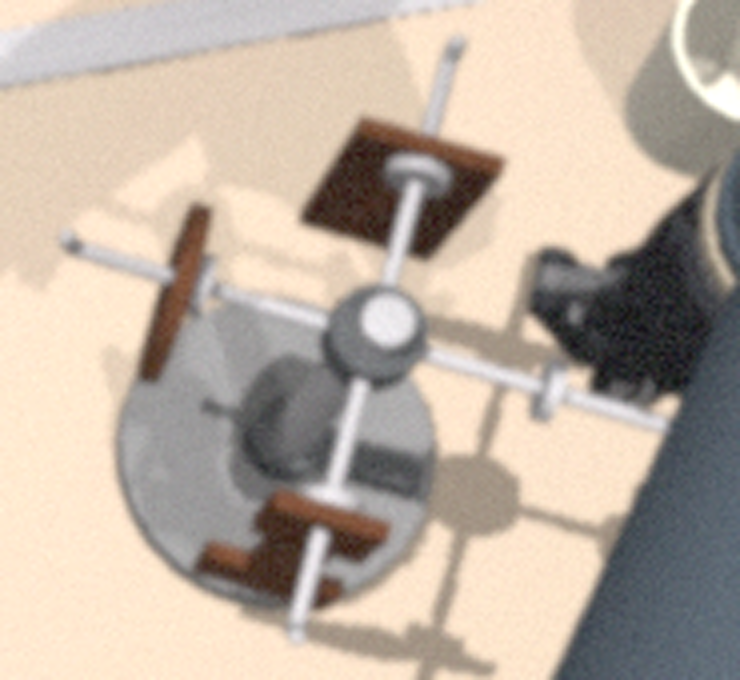

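Run:
```python
from h import *
from plant import robot
np.set_printoptions(precision=4,suppress=True)
th=250.5
while th>160:
    th-=5 if th>190 else 2.5
    q,o=pose(np.radians(th),.1,.013,.196)
    c=robot.move_straight(q,vel=.05 if th>188 else .025,attitude=o,contact_N=7)
    s=robot.sense();t=np.radians(th);n=np.array([-np.sin(t),np.cos(t)])
    F=s["wrist_force"][:2]@n
    print(round(th,1),c,round(s["t"],2),"F",round(F,2),s["wrist_force"],s["tcp_pos"])
    if c or F>8: break
f=robot.grab_frame("top");crop(f,385,110,570,280,4,"t2");np.savez("pics/top2.npz",**f)
f=robot.grab_frame("scene");crop(f,70,225,290,415,3.4,"s2");np.savez("pics/scene2.npz",**f)
```

```text
245.5 False 6.35 F 0.46 [ 0.2731 -0.5034  0.2786] [ 0.5873 -0.2187  0.1959]
240.5 False 6.67 F 0.43 [ 0.4269 -0.1279  0.3418] [ 0.5791 -0.2158  0.196 ]
235.5 False 7.0 F 1.36 [ 0.6866 -1.3994  0.0968] [ 0.571  -0.2122  0.196 ]
230.5 False 7.33 F 1.28 [ 0.9145 -0.902   0.8485] [ 0.5633 -0.2079  0.1961]
225.5 False 7.65 F 0.43 [ 0.3949 -0.2104  0.8132] [ 0.5561 -0.203   0.1961]
220.5 False 7.97 F 0.63 [-0.323  -1.1071  0.6513] [ 0.5492 -0.1974  0.196 ]
215.5 False 8.3 F 1.39 [ 0.4681 -1.3714  0.3803] [ 0.5429 -0.1912  0.196 ]
210.5 False 8.62 F 1.28 [-0.728  -1.9131  0.1383] [ 0.5372 -0.1844  0.1959]
205.5 False 8.95 F 1.95 [-0.0394 -2.1844  1.1112] [ 0.5322 -0.1772  0.1959]
200.5 False 9.28 F 1.96 [-0.2461 -2.1836  0.8317] [ 0.5278 -0.1695  0.1959]
195.5 False 9.6 F 1.32 [-0.0154 -1.3743 -0.3179] [ 0.5241 -0.1615  0.1959]
190.5 False 9.93 F 1.9 [-0.0484 -1.9386 -0.3049] [ 0.521  -0.1533  0.1959]
185.5 False 10.43 F 2.25 [-0.5697 -2.3199 -0.0642] [ 0.5186 -0.1449  0.196 ]
183.0 False 10.75 F 1.48 [-0.5547 -1.5087  0.3505] [ 0.5177 -0.1406  0.196 ]
180.5 False 11.07 F 2.04 [-1.1946 -2.0462 -0.1962] [ 0.517  -0.1362  0.196 ]
178.0 False 11.4 F 1.53 [-0.9394 -1.5006 -0.5531] [ 0.5165 -0.1318  0.1959]
175.5 False 11.72 F 1.81 [-1.9982 -1.6609  0.7716] [ 0.5162 -0.1274  0.1959]
173.0 True 11.94 F 1.96 [ 1.3372 -2.14    1.2409] [ 0.5157 -0.1264  0.1959]
```

View pics/s2.png

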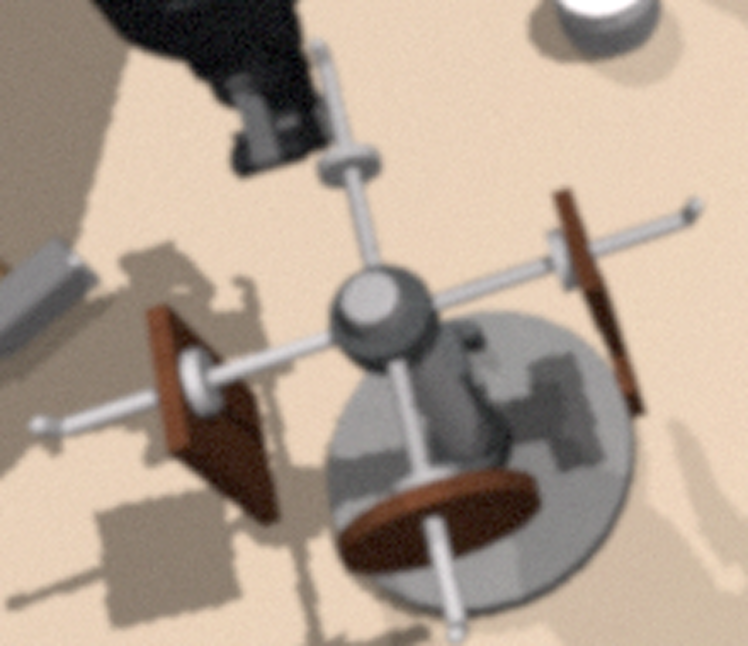

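Run:
```python
from h import *
from plant import robot
np.set_printoptions(precision=4,suppress=True)
t=np.radians(175.0);n=np.array([-np.sin(t),np.cos(t)])  # ccw normal; push along -n
p0=robot.sense()["tcp_pos"].copy()
k=0
for i in range(20):
    k+=.0007
    q=p0.copy();q[:2]-=k*n
    robot.move_straight(q,vel=.01)
    Fs=[]
    for j in range(4): robot.sleep(.03);Fs.append(robot.sense()["wrist_force"][:2]@n)
    s=robot.sense();F=np.mean(Fs)
    print(round(k,4),round(F,2),round(-(s["tcp_pos"]-p0)[:2]@n,4),round(s["t"],2))
    if F>9.5: break
for j in range(4): robot.sleep(.2);print(robot.sense()["wrist_force"][:2]@n, robot.sense()["wrist_force"])
print(robot.sense()["tcp_pos"],robot.sense()["tcp_rot"])
f=robot.grab_frame("top");np.savez("pics/top3.npz",**f);crop(f,385,110,570,280,4,"t3")
```

```text
0.0007 3.74 0.0002 12.46
0.0014 5.67 0.0002 12.84
0.0021 7.67 0.0002 13.22
0.0028 8.76 0.0003 13.61
0.0035 10.25 0.0003 13.99
10.35868322774126 [  0.7037 -10.4598  -2.8086]
9.13869713951743 [ 0.2852 -9.1986 -3.5267]
9.9724759449397 [-0.1544 -9.9971 -3.8276]
9.985645894355466 [  0.6482 -10.0805  -3.8942]
[ 0.5154 -0.1261  0.1959] [ 3.1315 -0.0002 -0.1173]
```

View pics/t3.png

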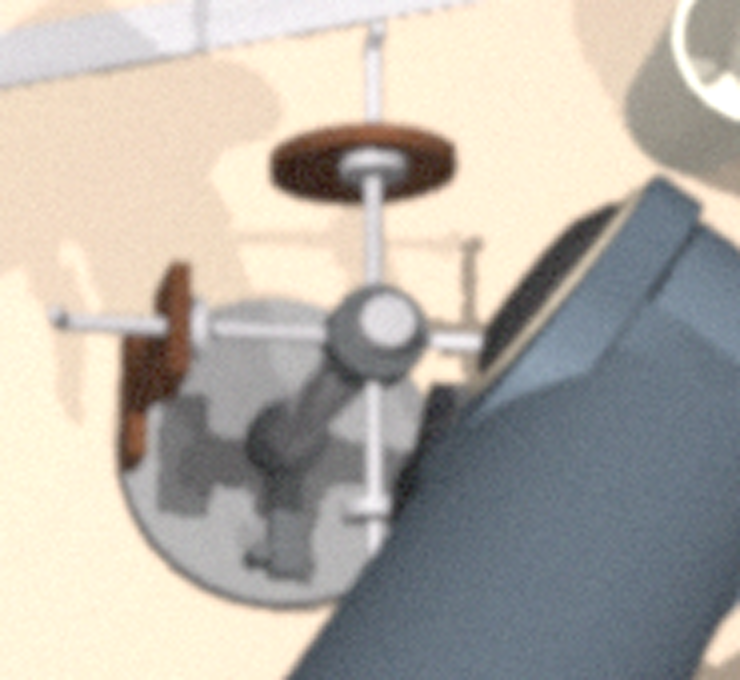

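Run:
```python
from h import *
from plant import robot
np.set_printoptions(precision=4,suppress=True)
t=np.radians(175.0);n=np.array([-np.sin(t),np.cos(t)])
p=robot.sense()["tcp_pos"].copy();p[:2]+=.03*n
robot.move_straight(p,vel=.08); p[2]=.36; robot.move_straight(p,vel=.2)
robot.grip(1.0)
yaw=np.radians(78.1)
C=[.5443,.2711]
print(robot.inverse_kinematics([C[0],C[1],.155],[np.pi,0,yaw]),robot.inverse_kinematics([C[0],C[1],.155],[np.pi,0,yaw-np.pi]))
robot.goto([C[0]-.0,C[1],.36],[np.pi,0,yaw])
s=robot.sense();print(s["t"],s["joint_pos"],s["wrist_force"])
# reach checks at hook
for r in(.079,.17): 
  for z in (.19,.23):
    P,_=pose(np.radians(175),r,0,z);print(r,robot.inverse_kinematics(P,[np.pi,0,np.radians(85)]))
f=robot.grab_frame("top");np.savez("pics/top4.npz",**f);crop(f,385,110,570,280,4,"t4")
f=robot.grab_frame("scene");np.savez("pics/scene4.npz",**f);crop(f,70,205,290,395,3.4,"s4")
```

```text
[-1.2563  0.6875  1.0903  1.8296 -0.6971  1.0686  1.4673] [-1.3042  0.765   1.2088  1.8316 -0.7963  1.134  -1.5873]
18.7333 [-1.0655  0.3244  0.7213  1.5691 -0.2176  1.3304  1.0413] [ 0.2543 -0.741   0.4874]
0.079 [-0.5731  0.4455  0.9406  1.9275 -0.4311  0.9848  2.0506]
0.079 [-0.5931  0.3864  0.9503  1.8846 -0.3605  1.0537  1.9883]
0.17 [-0.7148  0.269   1.0272  2.1223 -0.2948  0.8992  1.9663]
0.17 [-0.7825  0.1912  1.0692  2.0766 -0.2018  0.9817  1.8756]
```

View pics/t4.png

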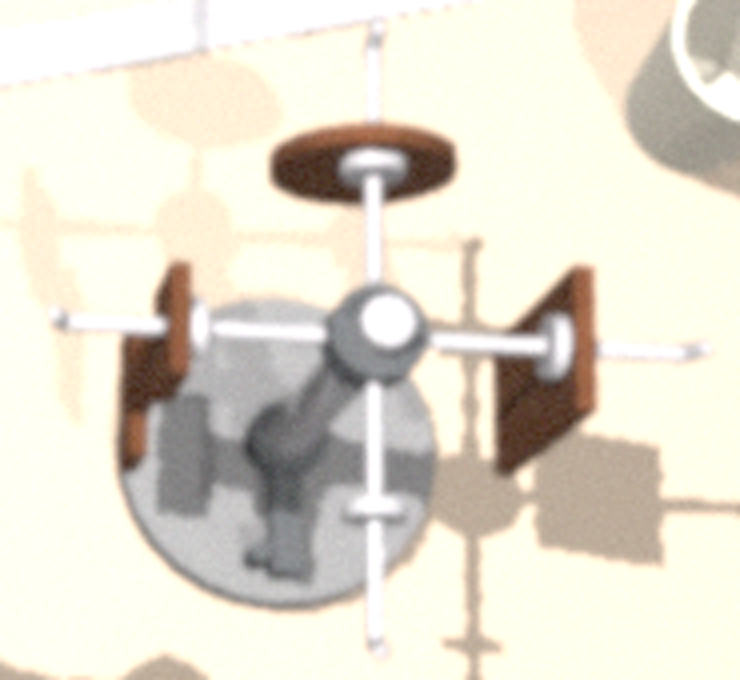

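View pics/s4.png

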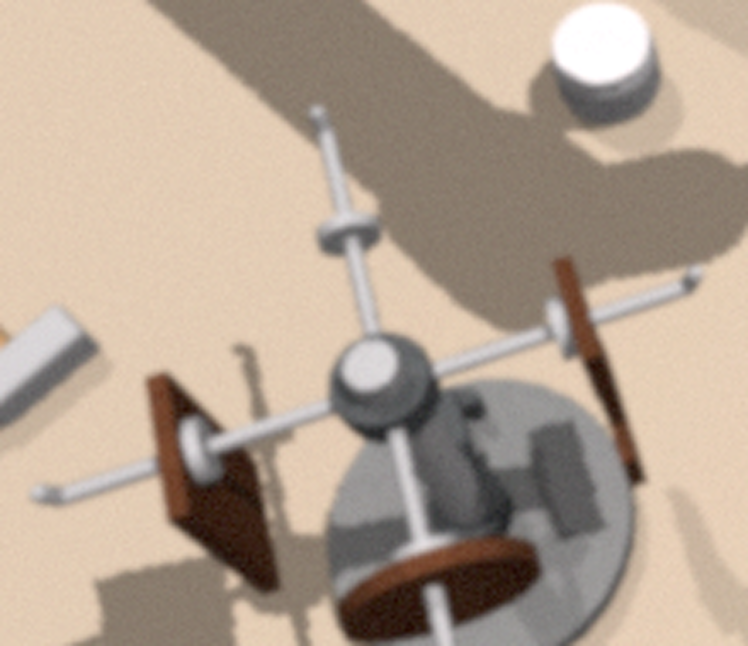

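Run:
```python
from h import *
np.set_printoptions(precision=4,suppress=True)
S=lambda x,y:(70+x/3.4-.35,205+y/3.4-.35); T=lambda x,y:(385+x/4-.4,110+y/4-.4)
s,t=load("scene4"),load("top4")
for n,a,b in[("mast",(370,367),(389,319)),("nose",(318,112),(376,648)),("collar",(349,232),(374,507)),("nose opp R",(45,492),(694,351)),("nose L",(695,275),(62,320))]:
    print(n,*tri(s,S(*a),t,T(*b)))
def bar(f,rows,c0,w):
    im=f["image"].astype(float);pts=[]
    for r in rows:
        c=int(round(c0(r)));x=np.arange(c-w,c+w+1)
        k=im[r,x,2]-.0; k=im[r,x,2]/(im[r,x,0]+1); k=np.clip(k-np.median(k),0,None)
        k[k<.3*k.max()]=0
        pts.append((np.sum(x*k)/k.sum(),r))
    return np.array(pts)
pt=bar(t,list(range(243,266)),lambda r:385+375/4-.4,5)
print(pt[::4])
W=np.array([onz(t,u,v,.2)[:2] for u,v in pt]); W
vx,vy,x0,y0=cv2.fitLine(W.astype(np.float32),cv2.DIST_HUBER,0,.01,.01).ravel()
print("line top",np.degrees(np.arctan2(vy,vx)),x0,y0, "lateral of AX",(AX-[x0,y0])@[-vy,vx])
ps=bar(s,list(range(242,269)),lambda r:np.interp(r,[205+112/3.4,205+232/3.4],[70+320/3.4,70+349/3.4]),5)
print(ps[::4])
W=np.array([onz(s,u,v,.2)[:2] for u,v in ps])
vx,vy,x0,y0=cv2.fitLine(W.astype(np.float32),cv2.DIST_HUBER,0,.01,.01).ravel()
print("line scene",np.degrees(np.arctan2(vy,vx)),x0,y0,(AX-[x0,y0])@[-vy,vx])
```

```text
mast [ 0.6172 -0.1225  0.2251] 0.0016810117531515828
nose [ 0.4893 -0.1087  0.2121] 2.825517565400487e-05
collar [ 0.5463 -0.1147  0.2055] 0.0011603800523685903
nose opp R [ 0.6038 -0.2483  0.2084] 0.00012712070733312885
nose L [0.6277 0.0044 0.208 ] 0.004489731957097318
[[479.9188 243.    ]
 [475.     247.    ]
 [477.9068 251.    ]
 [477.0316 255.    ]
 [478.1938 259.    ]
 [478.2033 263.    ]]
line top -4.105672 0.5168749 -0.11361257 lateral of AX -0.0016960482174973514
[[164.7926 242.    ]
 [165.9481 246.    ]
 [166.9687 250.    ]
 [168.0065 254.    ]
 [168.616  258.    ]
 [169.6297 262.    ]
 [170.7678 266.    ]]
line scene -5.3368473 0.5103882 -0.11159588 -0.0009407931792642667
```

Run:
```python
from h import *
from plant import robot
np.set_printoptions(precision=4,suppress=True)
yaw=np.radians(78.5);C=[.5443,.2711]
robot.move_straight([*C,.20],vel=.25,attitude=[np.pi,0,yaw])
print(robot.move_straight([*C,.131],vel=.1,contact_N=6))
f=robot.grab_frame("scene");np.savez("pics/scene5.npz",**f);crop(f,335,140,445,265,5,"s5",2)
s0=robot.sense()
robot.grip(0.0,50)
s=robot.sense();print(s["t"],s["tcp_pos"],s["opening"],s["opening"]*.085,s["wrist_force"],s0["wrist_force"],s["torque"]-s0["torque"])
```

```text
False
20.9833 [0.5446 0.2715 0.1315] 0.5091202868189941 0.0432752243796145 [0.2288 0.8536 2.9606] [-0.0249 -0.0653 -0.0992] [ 0.0896  0.1377 -0.0532]
```

View pics/s5.png

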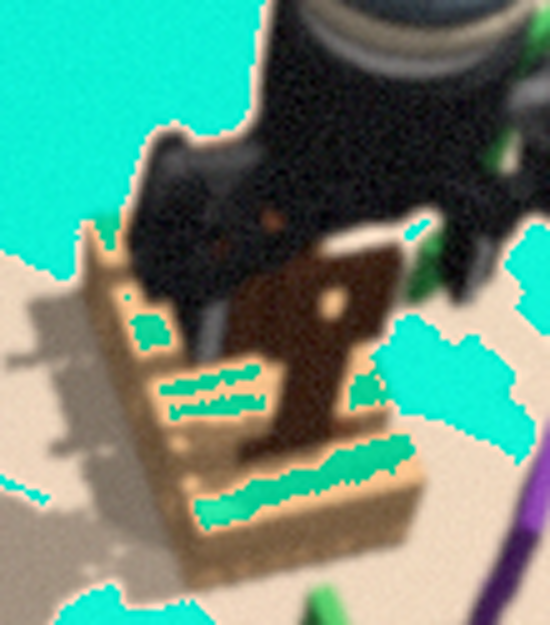

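Run:
```python
from h import *
from plant import robot
np.set_printoptions(precision=4,suppress=True)
p=robot.sense()["tcp_pos"].copy();p[2]=.275
robot.move_straight(p,vel=.15)
P,_=pose(np.radians(174.1),.168,0,.275);O=[np.pi,0,np.radians(84.1)]
robot.move_straight(P,vel=.22,attitude=O)
P[2]=.205
robot.move_straight(P,vel=.1)
robot.sleep(.2)
s=robot.sense();print(s["t"],s["tcp_pos"],s["tcp_rot"],s["opening"],s["wrist_force"])
f=robot.grab_frame("top");np.savez("pics/top6.npz",**f);crop(f,420,200,540,320,5,"t6",1.8)
f=robot.grab_frame("scene");np.savez("pics/scene6.npz",**f);crop(f,110,195,250,315,5,"s6",1.8)
```

```text
25.0583 [ 0.4503 -0.1053  0.2056] [ 3.1403 -0.0005  1.4679] 0.503241069827705 [-0.0736 -0.1942 -0.7212]
```

View pics/t6.png

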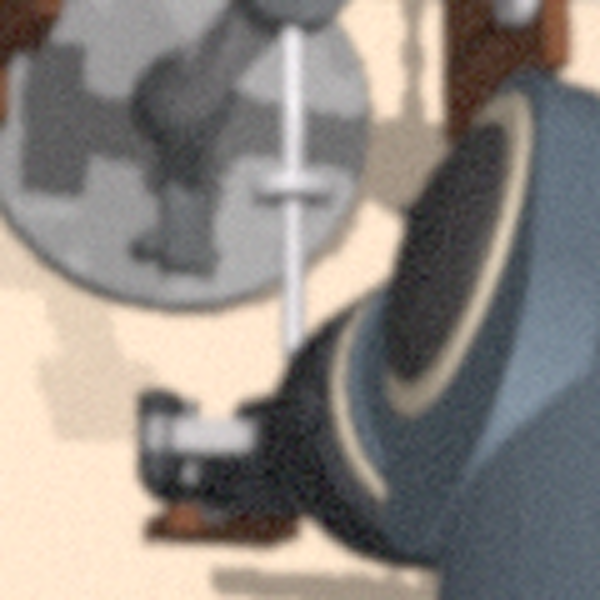

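View pics/s6.png

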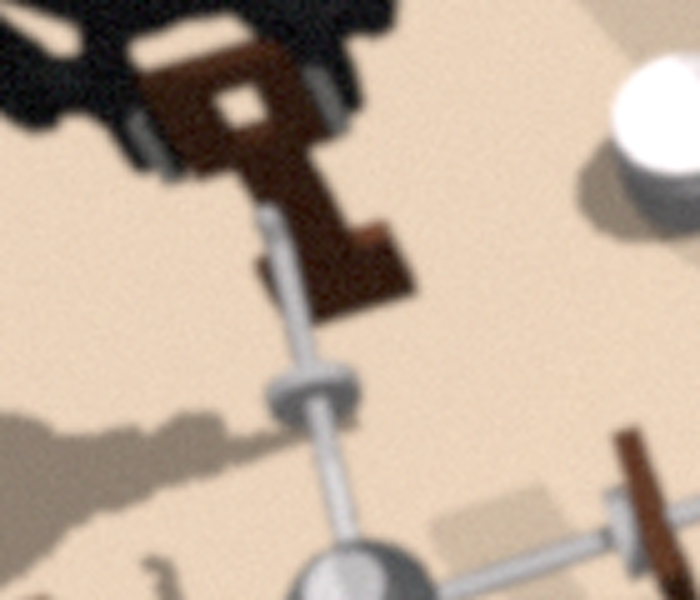

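Run:
```python
from h import *
np.set_printoptions(precision=1,suppress=True)
s=load("scene6")
tcp=np.array([.4503,-.1053,.2056]);yaw=1.4679
w=np.array([np.cos(yaw),np.sin(yaw),0]); u=np.array([np.sin(yaw),-np.cos(yaw),0]) # u toward mast
Z=np.array([0,0,1.])
def pr(a,b,c,dz=.0055):
    X=tcp+a*u+b*w+(c+dz)*Z; q=proj(s,X);return (q-[110,195]+.4)*5
for nm,a,b,c in[("bot front R",.004,.022,-.125),("bot front L",.004,-.022,-.125),("top front R",.004,.022,.025),("top fr L",.004,-.022,.025),
 ("headlow R",.004,.022,-.085),("waist R low",.004,.011,-.085),("waist R up",.004,.011,-.025),
 ("hole front UL",.004,-.006,.013),("hf UR",.004,.006,.013),("hf LL",.004,-.006,-.013),("hf LR",.004,.006,-.013),
 ("hb UL",-.004,-.006,.013),("hb UR",-.004,.006,.013),("hb LL",-.004,-.006,-.013),("hb LR",-.004,.006,-.013)]: print(nm,pr(a,b,c))
im=s["image"][195:315,110:250].astype(int)
# hole: enclosed bright blob in brown
m=(im.sum(2)>180).astype(np.uint8)
n,l,st,ce=cv2.connectedComponentsWithStats(m[:,:])
for i in range(1,n):
    if 10<st[i,4]<300: print(st[i],(ce[i]+.4)*5)
P=cv2.resize(np.clip(s["image"][195:315,110:250,::-1]*1.8,0,255).astype(np.uint8),None,fx=5,fy=5)
for poly in ([(.004,.022,-.125),(.004,-.022,-.125),(.004,-.022,-.085),(.004,-.011,-.085),(.004,-.011,-.025),(.004,-.022,-.025),(.004,-.022,.025),(.004,.022,.025),(.004,.022,-.025),(.004,.011,-.025),(.004,.011,-.085),(.004,.022,-.085)],[(.004,-.006,.013),(.004,.006,.013),(.004,.006,-.013),(.004,-.006,-.013)],[(-.004,-.006,.013),(-.004,.006,.013),(-.004,.006,-.013),(-.004,-.006,-.013)]):
    cv2.polylines(P,[np.int32([pr(*q) for q in poly])],True,(0,255,0),1)
cv2.imwrite("pics/s6o.png",P)
```

```text
bot front R [417.9 300.6]
bot front L [290.7 339.5]
top front R [295.4  53.5]
top fr L [142.5  96.9]
headlow R [389.2 242.7]
waist R low [356.2 252.7]
waist R up [305.5 156. ]
hole front UL [211.5 103.9]
hf UR [252.6  92.2]
hf LL [238.4 151.3]
hf LR [278.1 139.7]
hb UL [206.9  82.6]
hb UR [247.7  71. ]
hb LL [233.8 130.3]
hb LR [273.3 118.9]
[ 0  0 16 11 92] [43.1 28.5]
[ 26   3  24  11 159] [187.7  41.4]
[43 17 10  9 60] [241.8 106.2]
```

View pics/s6o.png

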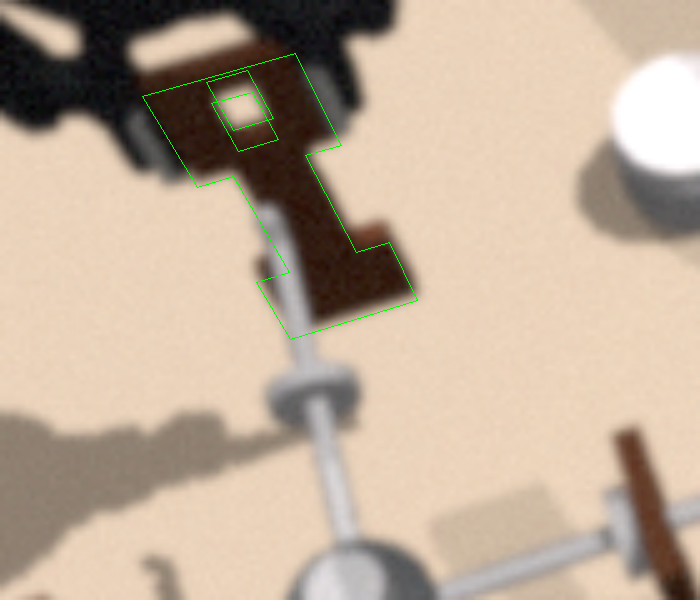

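```bash
cat >> h.py <<'E'
TH=np.radians(174.1);U=np.array([np.cos(TH),np.sin(TH)]);N=np.array([-U[1],U[0]])
E
python3 - <<'E'
from h import *
from plant import robot
np.set_printoptions(precision=4,suppress=True)
O=[np.pi,0,np.radians(84.1)]
def st(l):
    s=robot.sense();d=s["tcp_pos"][:2]-AX
    print(l,round(s["t"],2),"r",round(d@U,4),"lat",round(d@N,4),"z",round(s["tcp_pos"][2],4),"Fu",round(s["wrist_force"][:2]@U,2),"Fn",round(s["wrist_force"][:2]@N,2),"Fz",round(s["wrist_force"][2],2))
P=lambda r,z:pose(TH,r,-.0005,z)[0]
robot.move_straight(P(.168,.198),vel=.05,attitude=O); st("pre")
c=robot.move_straight(P(.112,.198),vel=.04,contact_N=3); st(c)
f=robot.grab_frame("scene");np.savez("pics/scene7.npz",**f);crop(f,110,195,250,315,5,"s7",1.8)
f=robot.grab_frame("top");np.savez("pics/top7.npz",**f);crop(f,420,180,540,300,5,"t7",1.8)
E
```

```text
pre 25.45 r 0.1684 lat -0.0005 z 0.1975 Fu -0.75 Fn 0.43 Fz -0.82
False 27.0 r 0.1122 lat -0.0005 z 0.198 Fu 0.36 Fn 0.07 Fz -0.34
```

View pics/s7.png

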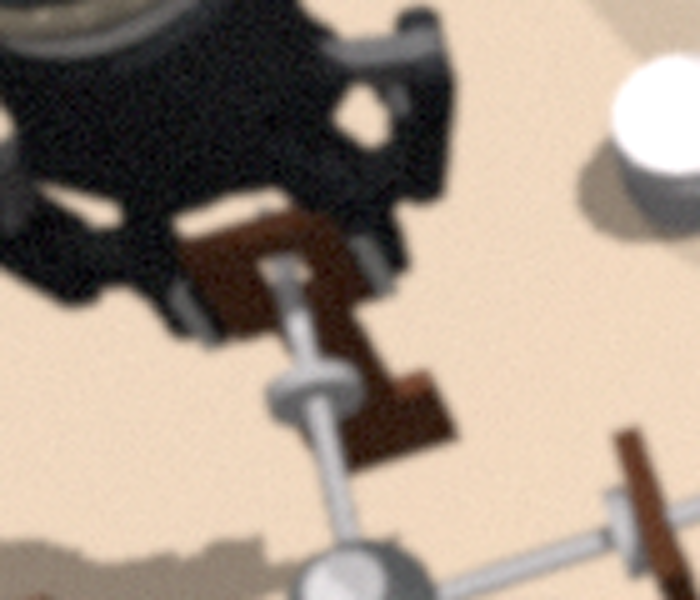

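View pics/t7.png

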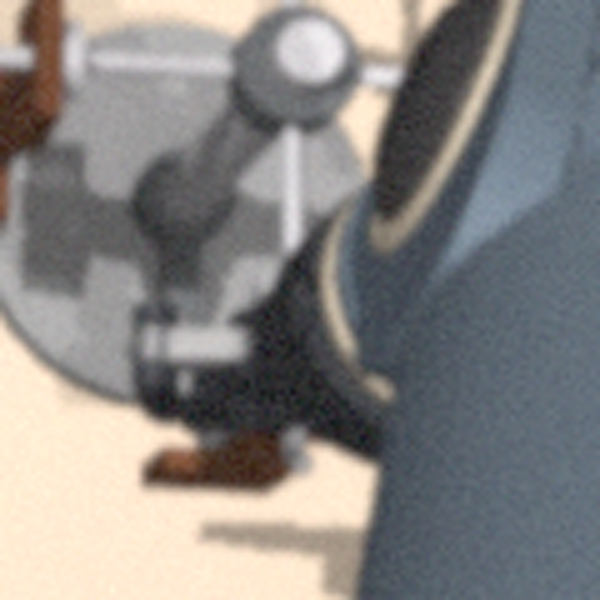

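The bar now runs through the slot: the bar meets the slot at scene crop (285,270) and the nose shows behind the board at (262,210), with no contact force so far. Next I press it home.

Run:
```python
from h import *
from plant import robot
np.set_printoptions(precision=4,suppress=True)
def F(n=4):
    a=[]
    for j in range(n): robot.sleep(.03);a.append(robot.sense()["wrist_force"])
    return np.mean(a,0)
def st(l,f):
    s=robot.sense();d=s["tcp_pos"][:2]-AX
    print(l,round(s["t"],2),"r",round(d@U,4),"lat",round(d@N,4),"z",round(s["tcp_pos"][2],4),"Fu",round(f[:2]@U-f0[:2]@U,2),"Fn",round((f-f0)[:2]@N,2),"Fz",round((f-f0)[2],2))
f0=F();P=lambda r,z:pose(TH,r,-.0005,z)[0]
c=robot.move_straight(P(.086,.198),vel=.04,contact_N=4); st(c,F())
if not c:
    c=robot.move_straight(P(.070,.198),vel=.02,contact_N=4); st(c,F())
d=robot.sense()["tcp_pos"][:2]-AX; r=d@U
if c:
    for i in range(12):
        r-=.0006; robot.move_straight(P(r,.198),vel=.01); f=F(); st(i,f)
        if (f-f0)[:2]@U>7: break
    robot.sleep(.5); st("held",F())
f=robot.grab_frame("scene");np.savez("pics/scene8.npz",**f);crop(f,110,195,250,315,5,"s8",1.8)
```

```text
False 28.17 r 0.0862 lat -0.0005 z 0.198 Fu -0.3 Fn -0.12 Fz -0.53
True 28.81 r 0.0793 lat -0.0008 z 0.1969 Fu 0.14 Fn -0.21 Fz -0.85
0 29.2 r 0.0788 lat -0.0005 z 0.198 Fu -0.22 Fn -0.17 Fz -0.21
1 29.58 r 0.0783 lat -0.0005 z 0.1979 Fu 0.83 Fn 0.48 Fz 0.49
2 29.97 r 0.0783 lat -0.0005 z 0.1978 Fu 4.78 Fn -0.76 Fz 2.12
3 30.35 r 0.0782 lat -0.0005 z 0.1978 Fu 6.99 Fn -0.77 Fz 3.76
4 30.73 r 0.0782 lat -0.0005 z 0.1977 Fu 7.91 Fn -0.81 Fz 4.9
held 31.37 r 0.0782 lat -0.0005 z 0.1977 Fu 7.8 Fn -0.68 Fz 4.75
```

View pics/s8.png

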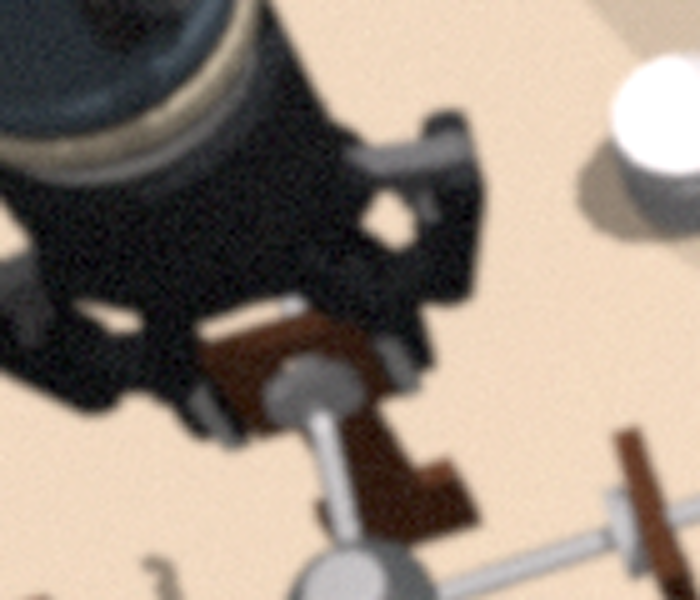

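Run:
```python
from h import *
from plant import robot
np.set_printoptions(precision=4,suppress=True)
P=lambda r,z:pose(TH,r,-.0005,z)[0]
robot.move_straight(P(.0795,.198),vel=.02)
robot.sleep(.1);s=robot.sense();print(s["wrist_force"])
c=robot.move_straight(P(.0795,.176),vel=.02,contact_N=2.5)
robot.sleep(.2);s=robot.sense();print(c,s["t"],s["tcp_pos"],s["wrist_force"],(s["tcp_pos"][:2]-AX)@U)
f=robot.grab_frame("scene");np.savez("pics/scene9.npz",**f);crop(f,110,195,250,315,5,"s9",1.8)
```

```text
[-0.2228 -0.4972 -1.3051]
True 32.7333 [ 0.5379 -0.1138  0.1846] [-0.0255  0.2072  4.9101] 0.07954630246394656
```

View pics/s9.png

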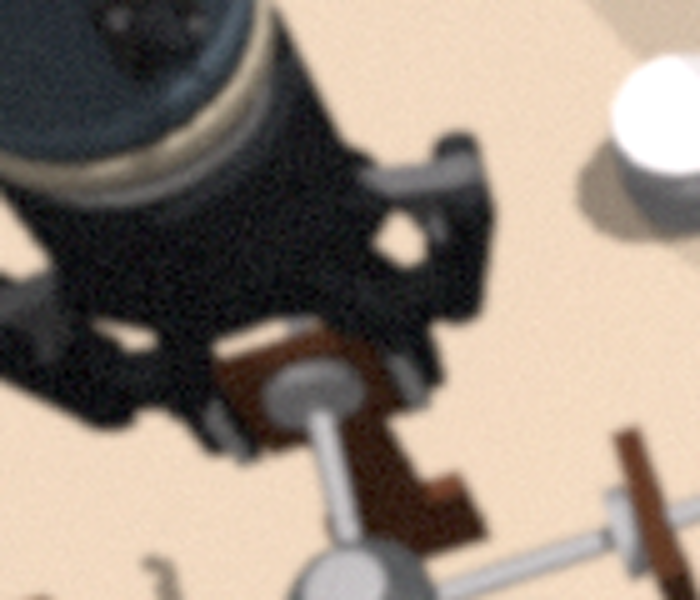

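Contact came at z 0.1846 against a predicted 0.185, so the slot's top is resting on the bar. Now I release and retreat.

Run:
```python
from h import *
from plant import robot
np.set_printoptions(precision=4,suppress=True)
robot.grip(1.0)
robot.sleep(.3)
p=robot.sense()["tcp_pos"].copy();print(robot.sense()["wrist_force"],robot.sense()["opening"])
f=robot.grab_frame("scene");crop(f,110,195,250,315,5,"s10",1.8)
p[2]=.33
print(robot.move_straight(p,vel=.1,contact_N=5))
robot.goto([.45,.25,.35],[np.pi,0,1.4])
robot.sleep(.5)
print(robot.sense()["t"],robot.sense()["wrist_force"])
f=robot.grab_frame("scene");np.savez("pics/scene11.npz",**f);crop(f,90,195,250,315,5,"s11",1.8)
f=robot.grab_frame("top");np.savez("pics/top11.npz",**f);crop(f,385,110,570,280,4,"t11",1.8)
```

```text
[ 0.3415 -0.1574 -0.4806] 0.9998936991201213
False
37.1333 [ 0.3685  0.2816 -1.0484]
```

View pics/s11.png

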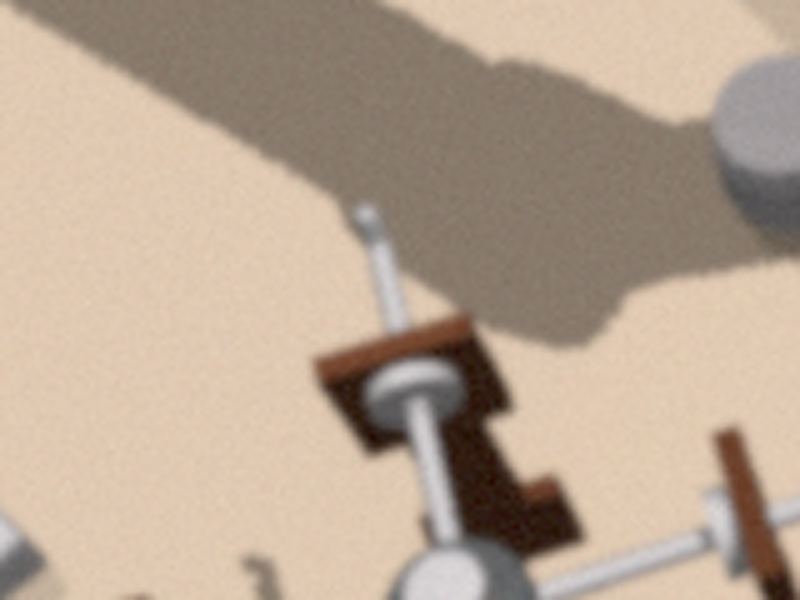

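View pics/t11.png

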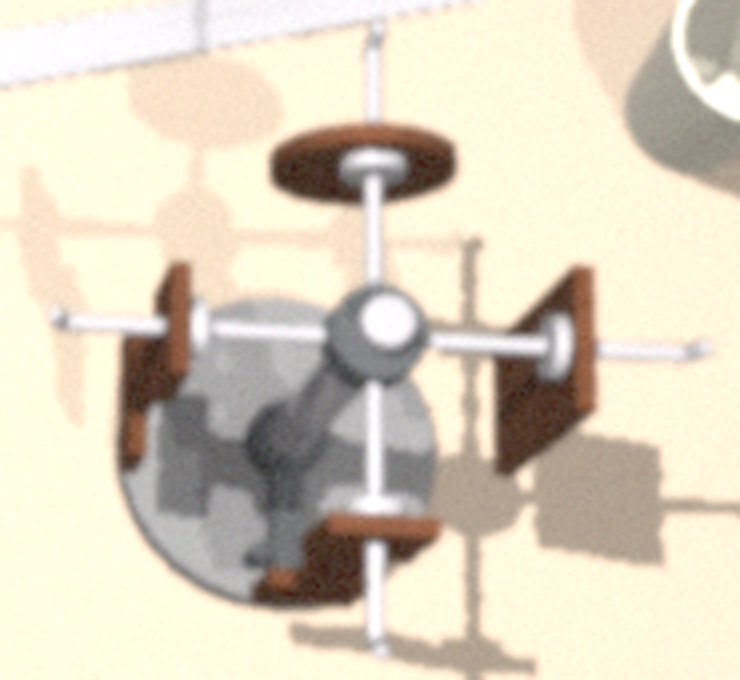

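Run:
```python
from h import *
from plant import robot
np.set_printoptions(precision=4,suppress=True)
S=lambda x,y:(90+x/5-.4,195+y/5-.4); T=lambda x,y:(385+x/4-.4,110+y/4-.4)
s,t=load("scene11"),load("top11")
n,e=tri(s,S(366,214),t,T(376,648));d=n[:2]-AX;print("nose",n,np.degrees(np.arctan2(d[1],d[0])))
D=cloud(t)
# template top edge band
k=np.zeros((480,640),bool);k[236:246,462:496]=1
q=D[k&(D[...,2]>.205)&(D[...,2]<.225)];print("top edge",len(q),((q[:,:2]-AX)@U).mean(),((q[:,:2]-AX)@N).min(),((q[:,:2]-AX)@N).max(),np.percentile(q[:,2],[50,95]))
for nm,x0,z in(("tin",(360,320,405,365),.045),("glue",(295,115,335,165),.13)):
    k=np.zeros((480,640),bool);k[x0[1]:x0[3],x0[0]:x0[2]]=1
    p=D[k&(abs(D[...,2]-z)<.008)];print(nm,len(p),p.mean(0))
crop(s,335,140,445,265,5,"s12",1.8)
```

```text
nose [ 0.4891 -0.1088  0.2126] 173.89301695809218
top edge 225 0.0797656597433982 -0.021119599729150684 0.022826583536584396 [0.2155 0.2186]
tin 794 [0.3976 0.0305 0.046 ]
glue 160 [0.7725 0.1343 0.13  ]
```

View pics/s12.png

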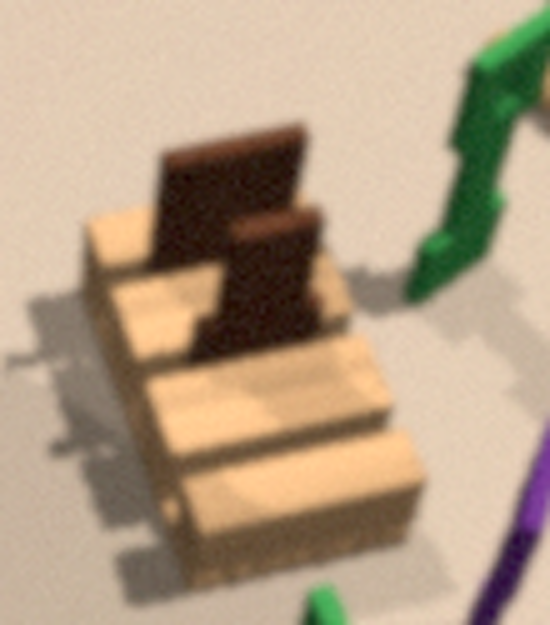

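Every check is as intended: the template's top edge is 79.8 mm from the axis, laterally centred and 215.5 mm high. The other two boards are still in their slots, and the tin and glue haven't moved. I'm handing in.

Run:
```python
from plant import robot
print(robot.sense()["t"]);robot.close_job()
```

```text
37.2333
the job is handed in; nothing more can be done
```

The carousel is at its stop with the template hanging on the empty hook, and I handed the job in at 37.2 s of the 72 s allowed. No verdict is reported, so these are my own checks:

- **Carousel:** I pushed the empty hook clockwise from a bearing of about 250° to the stop at about 174° and held about 10 N there for about 0.8 s. The last picture still puts the hook at 173.9°, with the lug against the pin.
- **Pressing home:** I took the holed template from the farthest slot and threaded it over the nose. I then pressed it on the collar with about 8 N along the hook (about 9 N in all) for over half a second, lowered it onto the bar and let go.
- **Template at the end:** The board's middle is about 80 mm from the axis, where fully home would be 79 mm. It is within 1 mm sideways, and its top edge is 215.5 mm high, as expected for a free hang.
- **Everything else:** The tin and glue are within 1 mm of where they started. The square and tapered boards are still in their slots, judged by eye, and the robot touched nothing when I handed in.

Two readings were off. Before threading, the scene view put the slot about 2 mm from where the grasp predicted, but contact with the collar and the bar matched the prediction to within 1 mm. While pressing, there was also an unexplained upward force of about 5 N on the wrist. It was gone once I backed off.

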